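# Open the whole-spice box by its lever and ease the lid shut

## Task

The cook's hands are sticky, so open the square whole-spice box for them: with your fingertips press its front lever all the way down, keep the lid wide open for at least three seconds while the cook reaches in, then let the lever up slowly so that the lid settles shut without slamming. Work the lid by the lever alone, without touching the lid or shifting the box; leave the round box shut and everything else standing where it is.

Things in the scene. Friction and masses are not known exactly. Their poses are not given: they have to be found in the camera images.
- square_box: the whole-spice box to open: a square brushed-steel box, 150 x 150 mm in plan, its lid's top 121 mm above the table, standing loose on rubber feet on a plinth (2.9 kg, stays put under a press of up to 25 N on its lever). Origin at the centre of its underside on the table, z up; its front, with the lever, looks along its own -x, its hinge is at +x (the hinge pin 99 mm behind the origin, 114 mm up)
- square_pad (a point): centre of the top face of the ribbed rubber-faced press plate (pad) at the end of the square box's front lever, moving with it. At rest it lies 125 mm in front of the box's origin (its -x) on its centre line, 50 mm out from the front wall, and 45 mm above the table; the pad is 42 mm (front to back) x 60 mm (across). Pressed home the point is 21.5 mm above the table and 3 mm farther out from the wall. Axes as the box's, tilting with the lever
- square_lever (a joint): angle of the square box's front lever: 0 at rest (up), 0.17 at its lower stop. It turns on a pin across the box under its floor (12 mm behind the box's origin, 16 mm up), and takes about 4 to 7 N at the pad when the lid is shut, falling to 2 or 3 N when it is open, only the lid's own weight working against it, so it follows a rising finger back up by itself; a lever let go of drops the lid with a bang
- square_lid (a joint): angle of the square box's lid: 0 shut, 1.12 wide open. Linked to the lever by a push rod at the back: 6.6 times the lever's angle. The lid's front edge swings up and backward, never forward
- square_lid_panel: the square box's flat steel lid, 155 x 155 x 8 mm. Origin at the middle of the plate (above the box's middle when shut), axes as the box's when shut; its hinge pin lies 99 mm behind that along its own +x
- round_box: another whole-spice box, not to be opened: round, 124 mm in diameter, its lid's top 122 mm above the table, same steel and same kind of lever (pad 112 mm in front of its origin, 45 mm up, 42 x 60 mm); 2.4 kg, loose. Origin at the centre of its underside; lever along its own -x
- round_lid (a joint): angle of the round box's lid, 0 shut, 1.12 open
- jar_a: tiny hexagonal clear glass jar, 45 mm over its corners, 55 mm high, silver twist cap; loose; origin at the centre of its underside. It stands on the left of the square box's lever as the robot sees it (25 mm or more clear of the pad)
- jar_b: tiny hexagonal clear glass jar, 45 mm over its corners, 55 mm high, silver twist cap; loose; origin at the centre of its underside. It stands on the left of the round box's lever
- jar_c: tiny hexagonal clear glass jar, 45 mm over its corners, 55 mm high, silver twist cap; loose; origin at the centre of its underside. It stands between the two boxes
- mortar: white porcelain mortar, 126 mm across the rim, 80 mm high, loose, on the robot's left; origin at the centre of its underside
- pestle: black steel pestle, 160 mm long, 33 mm thick at its head, lying loose across the front of the boxes, nearer the robot; origin under its middle, its length along its own x
- funnel: folded flat aluminium funnel with a small sliding latch, 140 x 100 x 14 mm, lying loose on the robot's right; origin under its middle

How it is judged:
On the way, in this order (a step that is already met when the one before it is completed fails the run):
1. the lever is held down by the fingers and the lid stands wide open for three seconds (value of joint square_lid above 0.95 rad and contact force between the fingers and square_box above 0.5 N), for 2.9 s.
2. the lid has come down again (value of joint square_lid below 0.04 rad), for 0.2 s.
At the end, for the whole second after the job is handed in: the square box's lid is shut again (below 0.04 rad) with its lever fully up; both boxes, the jars, mortar, pestle and funnel stand within 20 mm of where they were, the round box shut (value of joint each of square_lid, round_lid below 0.04 rad and value of joint square_lever below 0.01 rad and distance of each of square_box, round_box, jar_a, jar_b, jar_c, mortar, pestle, funnel from where it was at the start of the episode below 0.02 m and angle between square_box's own z axis and vertical below 0.03 rad and linear speed of square_box below 0.02 m/s); the robot touches nothing.
It fails at once if the square box's lid slams: it falls faster than 1.5 rad/s through the last 0.35 rad before it shuts (value of joint square_lid below 0.35 rad and velocity of joint square_lid below -1.5 rad/s).
It fails at once if the lid itself is touched (contact force between any of the fingers, the arm and square_lid_panel above 1 N).
It fails at once if the round box's lid is opened (value of joint round_lid above 0.15 rad).
It fails at once if the square box is shifted, lifted or tipped (20 mm, 0.1 rad) (distance of square_box from where it was at the start of the episode above 0.02 m or angle between square_box's own z axis and vertical above 0.1 rad).
It fails at once if a bystander is lifted, pushed or knocked over (moved 20 mm) (distance of any of jar_a, jar_b, jar_c, mortar, pestle, funnel, round_box from where it was at the start of the episode above 0.02 m).
It also fails if it takes over 48 s, if anything falls off the work surface, if the arm or the gripper's body presses on something with over 40 N, if the wrist force passes 120 N, or if a joint passes its speed limit or range.

## Robot

A 6-joint arm with a two-finger parallel gripper is mounted at the origin on the work surface. World frame = base frame: x ahead of the robot, y to its left, z up, the work surface at z = 0. Lengths are in m, angles in rad, forces in N, time in s.
With the tool pointing down it reaches from about 0.35 to 0.775 m from the base axis. Payload 5.5 kg.
Tool frame: the origin (TCP) lies at the very end of the fingers, on their centre line; the grasp point (between the pads) lies 19 mm behind it; z points along the fingers, y is the line along which they close (so a half turn about z gives the same grasp; the last joint's range is limited). The gripper opens to 85 mm and grips with 20 to 120 N. Pads are 22 mm wide; open, the fingers measure 114 mm over their backs; the gripper's body (76 mm by 85 mm) begins 54 mm behind the grasp point. The pads swing forward as they close: fully open they stand 13 mm farther back than shut.
Start: joints at [-1.377, 0.313, 0.046, 1.304, 0, 1.431], TCP at [0.188, -0.543, 0.231] pointing down, gripper open.
Joint ranges: [-2.76, 2.76], [-0.86, 1.69], [-1.03, 1.26], [-2.2, 2.34], [-1.47, 1.5], [-3.14, 3.14]. Speed limits (rad/s): [2.57, 2.57, 3.14, 3.14, 3.14, 3.14].

## Interface

Orientations are given as a unit quaternion [w, x, y, z].
In Python, from workcell import env gives the robot as it stands. The module is installed in compiled form; this text tells all that it offers.
- The arm moves only by the tool jog_arm, never from a script. Its arguments are lists of equal length, an entry for each row: "gripper": the opening, from 0 (shut) to 1 (fully open); "offset": the shift along the world's x, y, z in cm, a list of three; "twist": the turn about the world's z in degrees. In form: {"gripper": [gripper, ...], "offset": [[dx, dy, dz], ...], "twist": [twist, ...]}. A call has exactly 8 rows; each row is the pose to reach, as a shift and turn from the pose commanded when the call began; what a row does not reach only later rows make up. A row lasts 1/8 s, in which the tool goes at most 62.5 mm and 10.7 degrees, less where a joint would pass 70% of its speed; a pose out of reach is approached as far as the arm can. A call with a gripper value outside its range is refused whole. The fingers move at their own pace and stop on an object; "squeeze" is the grip in N (left out, the last holds). Time passes only in rows, so rows that repeat a pose let the fingers close, or fill a call up. It gives the time, the measured TCP pose, the force, the opening and the grip force at its end, in the units of the state.
- env.get_state(): the state, without advancing time (a new reading comes with each control period).
- env.read_camera(name): name is "side" or "top" or "wrist"; returns a dict with "image" (480x640x3 uint8, red, green, blue), "z_map" (480x640 float32, m along the optical axis (not along the pixel's ray), 0 where there is no reading), "fovy" (degrees; the focal length in pixels is half the picture's height over the tangent of half this angle, whatever the lens; pixels are square), "cx", "cy" (the principal point, pixels), "cam_to_world" (4x4, takes a point from camera to world coordinates). Camera axes: x right, y up, looking along -z (the intrinsics and any distortion apply to the point x, -y, -z); pixel columns grow to the right and rows downward; lengths in m; the calibration is good to about 2 mm. A picture is of the moment at which its call begins.
- env.hand_in(): hands the job in; it is judged then, once.
The state is a dict: "clock": time; "joint_pos": joint angles; "qvel": joint speeds; "tau": joint torques, N m; "tcp_pos": TCP position; "orientation": TCP orientation; "wrist_force": force on the tool from outside, world axes, zero at the start; "ft_torque": the same for the moment, N m; "finger_gap": finger opening in m; "grip_force": force on a finger pad.
Only numpy, scipy, OpenCV 4.12 (cv2) and the standard library are available. Lean on these libraries where they do the work, as an engineer would, in place of code of your own. Each camera call takes 0.05 s, during which the arm holds its last target. There are 200 camera calls.

## Working session

There is one attempt and no reset: what is moved stays moved. The work goes in short steps, Python scripts to look and compute and a tool call to move; the robot and the scene stay as the last step left them, time stands still between calls to the robot, and variables do not carry over. Pictures are saved under pics/ and viewed, at most 10 in all, crops included, and the job is handed in when it is done.

Besides the shell and the picture viewer there is one more tool, called after "Request:" by a JSON object that holds its "op" and its "data", one argument or row to a line. jog_arm: Moves the arm, as the interface text tells. Its arguments: {"type":"object","properties":{"gripper":{"type":"array"},"offset":{"type":"array"},"twist":{"type":"array"},"squeeze":{"type":"number"}},"required":["gripper","offset","twist"]}

```bash
mkdir -p pics
cat > h.py <<'E'
import numpy as np, cv2
from workcell import env
def shot(n,f):
    c=env.read_camera(n); cv2.imwrite('pics/'+f+'.png',c['image'][:,:,::-1]); np.savez('pics/'+f,**{k:v for k,v in c.items()}); return c
def pt(c,u,v):
    F=240/np.tan(np.radians(float(c['fovy']))/2); z=float(np.median(c['z_map'][v-1:v+2,u-1:u+2]))
    p=np.array([(u-c['cx'])/F*z,-(v-c['cy'])/F*z,-z,1]); return (c['cam_to_world']@p)[:3].round(4)
E
python3 - <<'E'
from h import *
c=shot('top','top1'); print({k:v for k,v in c.items() if k not in('image','z_map')})
c=shot('side','side1'); print(c['cam_to_world'])
print(env.get_state())
E
```

```text
{'fovy': 43.91037072744603, 'cx': 321.33990882377526, 'cy': 232.58332566750056, 'cam_to_world': array([[ 3.47068827e-03,  9.86817133e-01, -1.61802043e-01,
         3.50147196e-01],
       [-9.99893175e-01,  1.12726252e-03, -1.45728416e-02,
         3.24175912e-03],
       [-1.41983364e-02,  1.61835336e-01,  9.86715628e-01,
         1.52450158e+00],
       [ 0.00000000e+00,  0.00000000e+00,  0.00000000e+00,
         1.00000000e+00]])}
[[-0.7927329   0.31404428 -0.52244687 -0.09230657]
 [-0.60934469 -0.4315149   0.66520218  0.88808745]
 [-0.01654067  0.84567788  0.53343727  0.7930613 ]
 [ 0.          0.          0.          1.        ]]
{'clock': 0.1, 'joint_pos': array([-1.37658931e+00,  3.13900606e-01,  4.50923510e-02,  1.30362156e+00,
        2.99888079e-05,  1.43122088e+00]), 'qvel': array([-0.00035529, -0.00261251,  0.0035754 , -0.00043566, -0.00185194,
        0.00097933]), 'tau': array([ 2.23079049e-03, -4.81724238e+01,  2.99245799e+01,  1.27231379e-02,
       -1.70699136e-04,  5.82750189e-06]), 'tcp_pos': array([ 0.18830351, -0.54280222,  0.23051201]), 'orientation': array([-8.16849493e-04,  9.86105626e-01,  1.66117511e-01, -7.31844055e-06]), 'wrist_force': array([0.15353033, 0.5787837 , 0.28949599]), 'ft_torque': array([0.0111023 , 0.03710745, 0.00869255]), 'grip_force': 0.0, 'finger_gap': 0.08550298546636464}
```

View pics/top1.png

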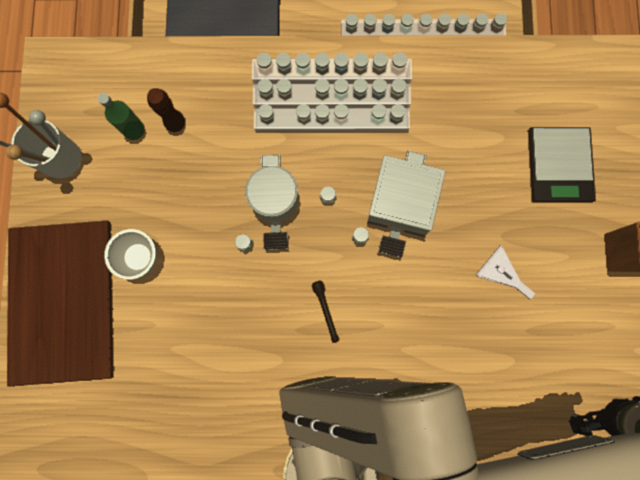

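View pics/side1.png

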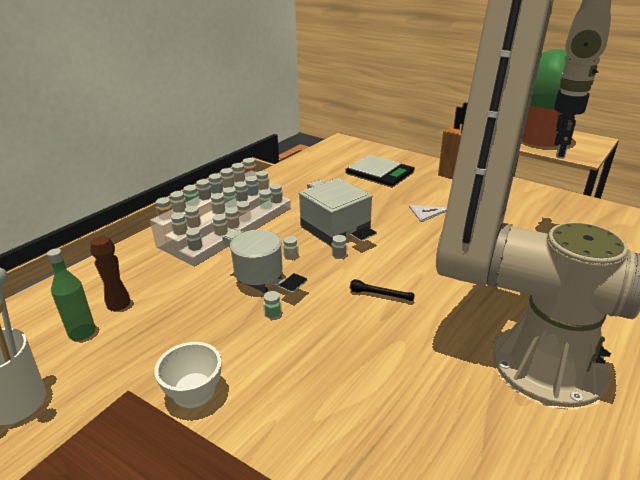

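Run:
```python
from h import *
c=np.load('pics/top1.npz')
for n,u,v in [('pad',392,247),('padF',391,252),('lidc',408,192),('A',384,160),('B',442,169),('C',373,218),('D',431,230),('jar',361,236),('pestle',320,288),('pest2',335,338)]: print(n,pt(c,u,v))
# lid mask fit
F=240/np.tan(np.radians(float(c['fovy']))/2); z=c['z_map'].astype(float); v,u=np.mgrid[:480,:640]
P=np.stack([(u-c['cx'])/F*z,-(v-c['cy'])/F*z,-z,np.ones_like(z)],-1)@c['cam_to_world'].T
def fit(lo,hi,u0,u1,v0,v1):
    m=(P[...,2]>lo)&(P[...,2]<hi)&(u>u0)&(u<u1)&(v>v0)&(v<v1)
    q=P[m][:,:2]; print(len(q),np.median(P[m][:,2]),cv2.minAreaRect((q*1000).astype(np.float32)))
fit(.112,.13,350,460,140,245); fit(.036,.056,375,410,234,265)
im=cv2.resize(c['image'][140:270,340:460,::-1],None,fx=4.5,fy=4.5,interpolation=2); cv2.imwrite('pics/crop1.png',im)
```

```text
pad [ 0.5563 -0.152   0.0455]
padF [ 0.5432 -0.1489  0.0489]
lidc [ 0.6797 -0.1846  0.1211]
A [ 0.7593 -0.1279  0.1216]
B [ 0.7385 -0.2692  0.1149]
C [ 0.6243 -0.103   0.0764]
D [ 0.6061 -0.2571  0.0067]
jar [ 0.5821 -0.074   0.058 ]
pestle [0.4542 0.0281 0.0339]
pest2 [ 0.3313 -0.0094  0.0311]
4189 0.12082501035831394 ((692.9723510742188, -186.2582244873047), (155.1687774658203, 182.51913452148438), 75.6968765258789)
455 0.045463746096670477 ((563.4492797851562, -153.34475708007812), (62.14632034301758, 52.838897705078125), 75.21781158447266)
```

View pics/crop1.png

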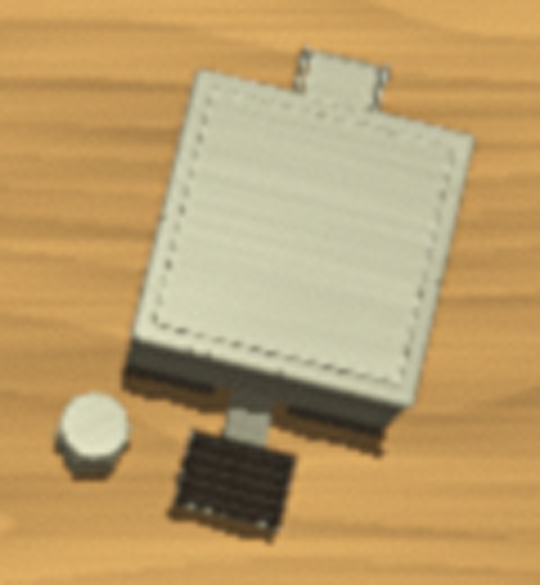

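Request:
{"op": "jog_arm", "data": {
  "gripper": [0, 0, 0, 0, 0, 0, 0, 0],
  "offset": [
    [3, 3, 0],
    [7, 7, 0],
    [11, 12, 0],
    [15, 16, 0],
    [19, 20, 0],
    [23, 24, 0],
    [26, 28, 0],
    [26, 28, 0]
  ],
  "twist": [-5, -10, -15, -20, -25, -30, -34, -34]
}}

```text
clock: 1.1
tcp_pos: [0.4497, -0.2604, 0.2309]
orientation: [-0.0, 0.992, -0.127, -0.0]
wrist_force: [0.3, -0.3, 0.1]
finger_gap: 0.0002
grip_force: 0.0
```

Run:
```python
from h import *
from scipy.spatial.transform import Rotation as R
c=shot('wrist','w1'); s=env.get_state(); q=s['orientation']; r=R.from_quat(np.r_[q[1:],q[0]])
print(s['clock'],s['tcp_pos'],r.as_matrix().round(3),s['joint_pos'].round(2))
print('cam in tool',r.inv().apply(c['cam_to_world'][:3,3]-s['tcp_pos']), c['fovy'])
```

```text
1.15 [ 0.44886716 -0.26187561  0.23090662] [[ 0.968 -0.253 -0.001]
 [-0.253 -0.968  0.   ]
 [-0.001  0.    -1.   ]] [-0.68  0.21 -0.1   1.27 -0.    2.71]
cam in tool [ 0.08446116 -0.00197579 -0.14141802] 64.82175125098682
```

View pics/w1.png

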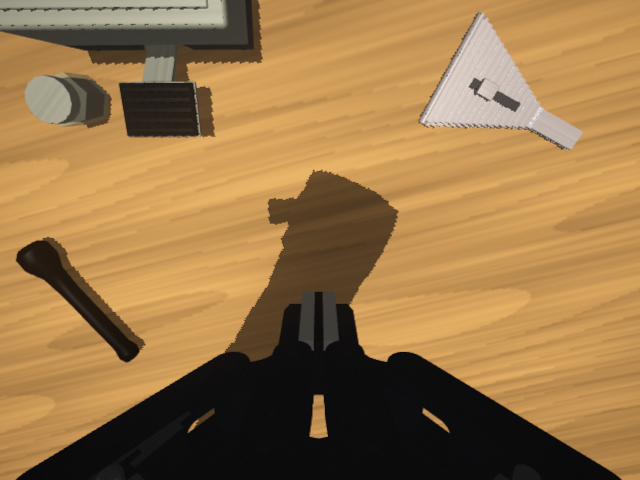

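Run:
```python
from h import *
c=np.load('pics/w1.npz')
for u,v in [(161,109),(126,87),(192,86),(131,131),(193,131),(50,100)]: print(pt(c,u,v))
```

```text
[ 0.5593 -0.1545  0.0448]
[ 0.5823 -0.1334  0.0444]
[ 0.5696 -0.1851  0.0435]
[ 0.5493 -0.1231  0.0442]
[ 0.5362 -0.1736  0.0442]
[ 0.5872 -0.0751  0.0538]
```

Request:
{"op": "jog_arm", "data": {
  "gripper": [0, 0, 0, 0, 0, 0, 0, 0],
  "offset": [
    [1, 1, 0],
    [2, 2, 0],
    [3, 3, 0],
    [4, 4, 0],
    [5, 5, 0],
    [6, 6, 0],
    [6, 6, 0],
    [6, 6, 0]
  ],
  "twist": [10, 20, 30, 40, 50, 60, 70, 80]
}}

```text
clock: 2.15
tcp_pos: [0.5076, -0.2047, 0.231]
orientation: [-0.0, 0.842, 0.54, -0.0]
wrist_force: [0.6, 0.4, 0.1]
finger_gap: -0.0
grip_force: 0.0
```

Request:
{"op": "jog_arm", "data": {
  "gripper": [0, 0, 0, 0, 0, 0, 0, 0],
  "offset": [
    [0.5, 0.5, 0],
    [1, 1, 0],
    [1.5, 1.5, 0],
    [2, 2, 0],
    [2.5, 3, 0],
    [3, 4, 0],
    [4, 5, 0],
    [4.3, 5.2, 0]
  ],
  "twist": [10, 20, 30, 40, 50, 60, 70, 80]
}}

```text
clock: 3.15
tcp_pos: [0.5511, -0.1525, 0.2309]
orientation: [-0.0, 0.297, 0.955, -0.0]
wrist_force: [0.3, 0.0, 0.2]
finger_gap: 0.0001
grip_force: 0.0
```

Request:
{"op": "jog_arm", "data": {
  "gripper": [0, 0, 0, 0, 0, 0, 0, 0],
  "offset": [
    [0, 0, 0],
    [0, 0, -2],
    [0, 0, -4],
    [0, 0, -7],
    [0, 0, -10],
    [0, 0, -13],
    [0, 0, -13],
    [0, 0, -13]
  ],
  "twist": [10, 20, 20, 20, 20, 20, 20, 20]
}}

```text
clock: 4.15
tcp_pos: [0.5516, -0.1525, 0.1022]
orientation: [0.0, 0.13, 0.992, -0.0]
wrist_force: [0.7, -1.0, 0.0]
finger_gap: -0.0
grip_force: 0.0
```

Run:
```python
from h import *
s=env.get_state(); print(s['clock'],s['tcp_pos'],s['orientation'],s['joint_pos'].round(2),s['wrist_force'])
c=shot('side','side2')
cv2.imwrite('pics/side2c.png',cv2.resize(c['image'][100:300,230:470,::-1],None,fx=3,fy=3,interpolation=2))
```

```text
4.15 [ 0.55157062 -0.15246769  0.10220979] [ 3.86556743e-04  1.30031015e-01  9.91509843e-01 -1.29826414e-04] [-0.41  0.38 -0.19  1.   -0.   -0.15] [ 0.70033707 -0.99265376  0.03804135]
```

View pics/side2c.png

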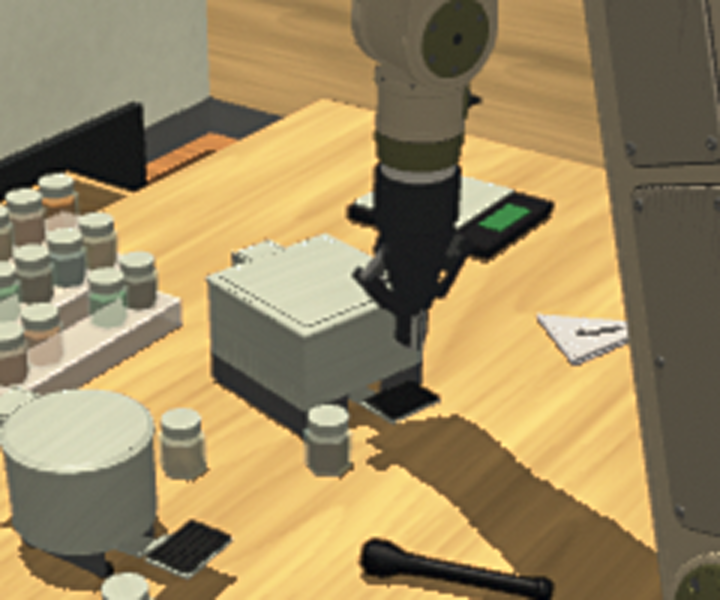

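Request:
{"op": "jog_arm", "data": {
  "gripper": [0, 0, 0, 0, 0, 0, 0, 0],
  "offset": [
    [-0.3, 0.1, -1],
    [-0.3, 0.1, -2],
    [-0.3, 0.1, -3],
    [-0.3, 0.1, -4],
    [-0.3, 0.1, -5],
    [-0.3, 0.1, -5.4],
    [-0.3, 0.1, -5.6],
    [-0.3, 0.1, -5.8]
  ],
  "twist": [0, 0, 0, 0, 0, 0, 0, 0]
}}

```text
clock: 5.2
tcp_pos: [0.5481, -0.1502, 0.0439]
orientation: [-0.0, 0.129, 0.992, 0.0]
wrist_force: [-2.8, 2.2, 6.4]
finger_gap: -0.0003
grip_force: 3.1
```

Request:
{"op": "jog_arm", "data": {
  "gripper": [0, 0, 0, 0, 0, 0, 0, 0],
  "offset": [
    [0, 0, -0.15],
    [0, 0, -0.3],
    [0, 0, -0.45],
    [-0.1, 0, -0.6],
    [-0.1, 0, -0.75],
    [-0.1, 0, -0.9],
    [-0.1, 0, -1.05],
    [-0.1, 0, -1.2]
  ],
  "twist": [0, 0, 0, 0, 0, 0, 0, 0]
}}

```text
clock: 6.2
tcp_pos: [0.5467, -0.1499, 0.0317]
orientation: [-0.0, 0.129, 0.992, 0.0]
wrist_force: [-3.2, 1.7, 4.1]
finger_gap: 0.0
grip_force: 2.5
```

Contact as expected; continuing down.

Request:
{"op": "jog_arm", "data": {
  "gripper": [0, 0, 0, 0, 0, 0, 0, 0],
  "offset": [
    [0, 0, -0.15],
    [0, 0, -0.3],
    [-0.1, 0, -0.45],
    [-0.1, 0, -0.6],
    [-0.1, 0, -0.75],
    [-0.2, 0, -0.9],
    [-0.2, 0, -1.0],
    [-0.2, 0, -1.1]
  ],
  "twist": [0, 0, 0, 0, 0, 0, 0, 0]
}}

```text
clock: 7.2
tcp_pos: [0.5461, -0.1508, 0.0207]
orientation: [0.001, 0.13, 0.992, -0.0]
wrist_force: [0.2, 0.8, 8.1]
finger_gap: -0.0
grip_force: 3.9
```

Run:
```python
from h import *
s=env.get_state(); print(s['clock'],s['tcp_pos'],s['wrist_force'])
c=shot('side','side3')
cv2.imwrite('pics/side3c.png',cv2.resize(c['image'][100:300,230:470,::-1],None,fx=3,fy=3,interpolation=2))
```

```text
7.2 [ 0.54608428 -0.15076055  0.02066053] [0.17945043 0.8126614  8.12775171]
```

View pics/side3c.png

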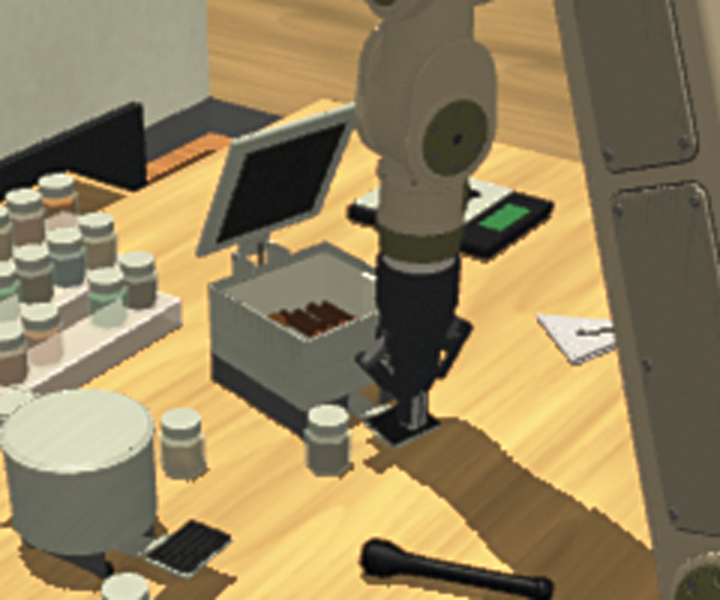

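The lid is wide open (at about (280,190) in the crop) and the force has risen to 8 N, so the lever is at its stop. Now holding.

Request:
{"op": "jog_arm", "data": {
  "gripper": [0, 0, 0, 0, 0, 0, 0, 0],
  "offset": [
    [0, 0, 0],
    [0, 0, 0],
    [0, 0, 0],
    [0, 0, 0],
    [0, 0, 0],
    [0, 0, 0],
    [0, 0, 0],
    [0, 0, 0]
  ],
  "twist": [0, 0, 0, 0, 0, 0, 0, 0]
}}

```text
clock: 8.25
tcp_pos: [0.546, -0.1507, 0.0208]
orientation: [0.001, 0.129, 0.992, -0.0]
wrist_force: [1.2, 1.2, 5.0]
finger_gap: 0.0001
grip_force: 2.5
```

Request:
{"op": "jog_arm", "data": {
  "gripper": [0, 0, 0, 0, 0, 0, 0, 0],
  "offset": [
    [0, 0, 0],
    [0, 0, 0],
    [0, 0, 0],
    [0, 0, 0],
    [0, 0, 0],
    [0, 0, 0],
    [0, 0, 0],
    [0, 0, 0]
  ],
  "twist": [0, 0, 0, 0, 0, 0, 0, 0]
}}

```text
clock: 9.25
tcp_pos: [0.546, -0.1507, 0.0207]
orientation: [0.001, 0.13, 0.992, -0.0]
wrist_force: [0.6, -0.1, 5.0]
finger_gap: 0.0001
grip_force: 2.5
```

Request:
{"op": "jog_arm", "data": {
  "gripper": [0, 0, 0, 0, 0, 0, 0, 0],
  "offset": [
    [0, 0, 0],
    [0, 0, 0],
    [0, 0, 0],
    [0, 0, 0],
    [0, 0, 0],
    [0, 0, 0],
    [0, 0, 0],
    [0, 0, 0]
  ],
  "twist": [0, 0, 0, 0, 0, 0, 0, 0]
}}

```text
clock: 10.25
tcp_pos: [0.546, -0.1507, 0.0208]
orientation: [0.001, 0.129, 0.992, -0.0]
wrist_force: [1.7, 0.8, 5.0]
finger_gap: -0.0002
grip_force: 2.5
```

Request:
{"op": "jog_arm", "data": {
  "gripper": [0, 0, 0, 0, 0, 0, 0, 0],
  "offset": [
    [0, 0, 0],
    [0, 0, 0],
    [0, 0, 0],
    [0, 0, 0],
    [0, 0, 0],
    [0, 0, 0],
    [0, 0, 0],
    [0, 0, 0]
  ],
  "twist": [0, 0, 0, 0, 0, 0, 0, 0]
}}

```text
clock: 11.25
tcp_pos: [0.546, -0.1507, 0.0208]
orientation: [0.001, 0.13, 0.992, -0.0]
wrist_force: [1.1, 0.1, 5.0]
finger_gap: 0.0001
grip_force: 2.5
```

Request:
{"op": "jog_arm", "data": {
  "gripper": [0, 0, 0, 0, 0, 0, 0, 0],
  "offset": [
    [0, 0, 0.1],
    [0, 0, 0.2],
    [0, 0, 0.3],
    [0, 0, 0.4],
    [0.1, 0, 0.5],
    [0.1, 0, 0.6],
    [0.1, 0, 0.7],
    [0.1, 0, 0.8]
  ],
  "twist": [0, 0, 0, 0, 0, 0, 0, 0]
}}

```text
clock: 12.25
tcp_pos: [0.5459, -0.1502, 0.0283]
orientation: [-0.0, 0.129, 0.992, 0.0]
wrist_force: [-3.4, -0.5, 3.5]
finger_gap: -0.0002
grip_force: 1.8
```

Request:
{"op": "jog_arm", "data": {
  "gripper": [0, 0, 0, 0, 0, 0, 0, 0],
  "offset": [
    [0, 0, 0.1],
    [0, 0, 0.2],
    [0, 0, 0.3],
    [0, 0, 0.4],
    [0.1, 0, 0.5],
    [0.1, 0, 0.6],
    [0.1, 0, 0.7],
    [0.1, 0, 0.8]
  ],
  "twist": [0, 0, 0, 0, 0, 0, 0, 0]
}}

```text
clock: 13.25
tcp_pos: [0.5478, -0.1504, 0.0366]
orientation: [0.0, 0.129, 0.992, 0.0]
wrist_force: [-2.3, -0.6, 4.9]
finger_gap: -0.0001
grip_force: 2.4
```

Request:
{"op": "jog_arm", "data": {
  "gripper": [0, 0, 0, 0, 0, 0, 0, 0],
  "offset": [
    [0, 0, 0.1],
    [0, 0, 0.2],
    [0, 0, 0.3],
    [0, 0, 0.4],
    [0, 0, 0.5],
    [0, 0, 0.6],
    [0, 0, 0.7],
    [0, 0, 0.8]
  ],
  "twist": [0, 0, 0, 0, 0, 0, 0, 0]
}}

```text
clock: 14.25
tcp_pos: [0.5477, -0.1505, 0.0445]
orientation: [0.0, 0.129, 0.992, -0.0]
wrist_force: [2.9, -0.4, 3.7]
finger_gap: -0.0001
grip_force: 2.0
```

Request:
{"op": "jog_arm", "data": {
  "gripper": [0, 0, 0, 0, 0, 0, 0, 0],
  "offset": [
    [0, 0, 0.1],
    [0, 0, 0.2],
    [0, 0, 0.3],
    [0, 0, 0.4],
    [0, 0, 0.5],
    [0, 0, 0.6],
    [0, 0, 0.7],
    [0, 0, 0.8]
  ],
  "twist": [0, 0, 0, 0, 0, 0, 0, 0]
}}

```text
clock: 15.25
tcp_pos: [0.5474, -0.1503, 0.0524]
orientation: [0.0, 0.129, 0.992, 0.0]
wrist_force: [0.4, -1.1, -0.5]
finger_gap: -0.0001
grip_force: 0.0
```

Released; retreating upward and checking.

Request:
{"op": "jog_arm", "data": {
  "gripper": [0, 0, 0, 0, 0, 0, 0, 0],
  "offset": [
    [0, 0, 1],
    [-0.5, 0, 3],
    [-1, 0, 6],
    [-2, 0, 9],
    [-3, 0, 12],
    [-3, 0, 13],
    [-3, 0, 13],
    [-3, 0, 13]
  ],
  "twist": [0, 0, 0, 0, 0, 0, 0, 0]
}}

```text
clock: 16.25
tcp_pos: [0.5171, -0.1501, 0.1811]
orientation: [-0.001, 0.129, 0.992, 0.0]
wrist_force: [0.7, 0.0, -0.9]
finger_gap: 0.0002
grip_force: 0.0
```

Run:
```python
from h import *
c=shot('side','side4')
cv2.imwrite('pics/side4c.png',cv2.resize(c['image'][100:300,230:470,::-1],None,fx=3,fy=3,interpolation=2))
```

```text
(no output)
```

View pics/side4c.png

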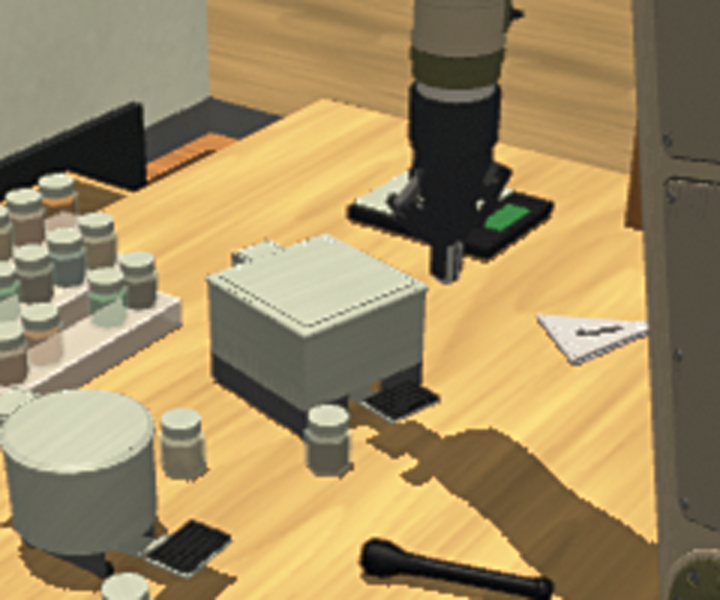

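The lid is shut, the lever is up at (400,400), and everything stands where it was.

```bash
python3 -c "
from workcell import env
print(env.hand_in())"
```

```text
the job is handed in; nothing more can be done
None
```

I pressed the square box's lever to its stop, held the lid wide open for about 4 s, then raised the lever slowly until the lid was shut; in the last picture nothing else had moved, and I handed the job in (no verdict was returned).

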